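# Turn over the matching block and set it at the bench stop

## Robot

A 6-joint arm with a two-finger parallel gripper is mounted at the origin on the work surface. World frame = base frame: x ahead of the robot, y to its left, z up, the work surface at z = 0. Lengths are in m, angles in rad, forces in N, time in s.
With the tool pointing down it reaches from about 0.35 to 0.875 m from the base axis. Payload 4.2 kg.
Tool frame: the origin (TCP) lies at the very end of the fingers, on their centre line; the grasp point (between the pads) lies 19 mm behind it; z points along the fingers, y is the line along which they close (so a half turn about z gives the same grasp; the last joint's range is limited). The gripper opens to 85 mm and grips with 20 to 120 N. Pads are 22 mm wide; open, the fingers measure 114 mm over their backs; the gripper's body (76 mm by 85 mm) begins 54 mm behind the grasp point. The pads swing forward as they close: fully open they stand 13 mm farther back than shut.
Start: joints at [-0.999, 0.385, 0.008, 0, -1.194, -0.259], TCP at [0.192, -0.595, 0.231] pointing down, gripper open.
Joint ranges: [-3.14, 3.14], [-1.21, 2.06], [-1.07, 1.41], [-3.16, 2.05], [-2.99, -0.16], [-3.1, 3.1]. Speed limits (rad/s): [2.79, 2.79, 3.14, 3.14, 3.14, 3.14].

## Interface

Orientations are given as [roll, pitch, yaw] about the fixed x, y, z axes, in that order (R = Rz(yaw) Ry(pitch) Rx(roll)).
In Python, from bench import manip gives the robot as it stands.
- The arm moves only by the tool step_arm, never from a script. Its argument "increments" is a list of rows, each a list of 4 numbers: the shift along the tool's x, y, z in m, then the turn about the tool's z in rad. A call has 1 to 10 rows; each row is the pose to reach, as a shift and turn from the pose commanded when the call began, along the tool's axes at that moment; what a row does not reach only later rows make up. A row lasts 1/8 s, in which the tool goes at most 62.5 mm and 10.7 degrees, less where a joint would pass 70% of its speed; a pose out of reach is approached as far as the arm can. A call with a gripper value outside its range is refused whole. "gripper" is the opening, from -1 (shut) to 1 (fully open), set as the call begins (left out, the last holds). The fingers move at their own pace and stop on an object; "newtons" is the grip in N (left out, the last holds). Time passes only in rows, so rows that repeat a pose let the fingers close. It gives the time, the measured TCP pose, the force, the opening and the grip force at its end, in the units of the state.
- manip.get_state(): the state, without advancing time (a new reading comes with each control period).
- manip.capture(name): name is "scene" or "top" or "wrist"; returns a dict with "frame" (420x560x3 uint8, red, green, blue), "fx", "fy", "cx", "cy" (pixels), "cam_to_world" (4x4, takes a point from camera to world coordinates). Camera axes: x right, y up, looking along -z (the intrinsics and any distortion apply to the point x, -y, -z); pixel columns grow to the right and rows downward; lengths in m; the calibration is good to about 2 mm. A picture is of the moment at which its call begins. There is no depth.
- manip.close_job(): hands the job in; it is judged then, once.
The state is a dict: "time_s": time; "q": joint angles; "qd": joint speeds; "effort": joint torques, N m; "ee_pos": TCP position; "tcp_rot": TCP orientation; "contact_force": force on the tool from outside, world axes, zero at the start; "torque": the same for the moment, N m; "grip_width": finger opening in m; "grasp_force": force on a finger pad.
Only numpy, scipy, OpenCV 4.12 (cv2) and the standard library are available. Lean on these libraries where they do the work, as an engineer would, in place of code of your own. Each camera call takes 0.05 s, during which the arm holds its last target. There are 200 camera calls.

## Task

One green bay at the bench stop already holds a wooden block with its routed pocket facing up. Of the two blocks lying pocket down on the open bench, pick up the one of the same wood, turn it over and lay it in the empty green bay alongside, pocket up and end squarely against the stop bar, then let go. Leave the other blocks and the mallet where they lie.

Things in the scene. Friction and masses are not known exactly. Their poses are not given: they have to be found in the camera images.
- bench_stop: bench stop fixed to the bench: an aluminium bar 250 mm long (y), 28 thick, 22 high. Origin on the bench between two green painted bays; +x points to the bar, whose near face lies at x = +60 mm. Each bay is a flat rectangle 122 (x) by 74 (y) mm, centred at y = +55 mm (empty) and -55 mm (occupied)
- bay_empty (a point): point on the bench in the empty bay above which the centre of a correctly placed block lies, 55 mm from the bar's near face; axes as the bench stop
- bay_mate (a point): the same point of the occupied bay
- mate_dark: dark brown wooden block, 110 (x) x 52 (y) x 32 (z) mm, 130 g. Its +z face has a routed pocket 80 x 30 mm, 12 mm deep, with a mid-brown floor; the other side is plain. Origin: centre of the plain face; x along its length, z from plain face to pocket face. Lies pocket up, either in the occupied bay or set aside on the far side of the stop bar; not to be moved
- mate_dark_center (a point): centre of the dark brown block, 16 mm from its plain face towards its pocket face
- blank_dark: dark brown wooden block, 110 (x) x 52 (y) x 32 (z) mm, 130 g. Its +z face has a routed pocket 80 x 30 mm, 12 mm deep, with a mid-brown floor; the other side is plain. Origin: centre of the plain face; x along its length, z from plain face to pocket face. Starts lying flat on the open bench, pocket down (z axis downwards), its two ends are alike
- blank_dark_center (a point): centre of the dark brown block, 16 mm from its plain face towards its pocket face
- mate_light: pale wooden block, 110 (x) x 52 (y) x 32 (z) mm, 130 g. Its +z face has a routed pocket 80 x 30 mm, 12 mm deep, with a mid-brown floor; the other side is plain. Origin: centre of the plain face; x along its length, z from plain face to pocket face. Lies pocket up, either in the occupied bay or set aside on the far side of the stop bar; not to be moved
- mate_light_center (a point): centre of the pale block, 16 mm from its plain face towards its pocket face
- blank_light: pale wooden block, 110 (x) x 52 (y) x 32 (z) mm, 130 g. Its +z face has a routed pocket 80 x 30 mm, 12 mm deep, with a mid-brown floor; the other side is plain. Origin: centre of the plain face; x along its length, z from plain face to pocket face. Starts lying flat on the open bench, pocket down (z axis downwards), its two ends are alike
- blank_light_center (a point): centre of the pale block, 16 mm from its plain face towards its pocket face
- mallet: carver's mallet lying on the bench beyond the work, head 65 x 60 x 60 mm, round handle 26 mm thick, 230 mm long overall; not to be moved. Origin on the bench under the handle's axis, 50 mm from the head's centre; handle to -y
Things that resemble listed ones, but are neither listed nor needed, are in the scene too. Leave any yellow look-alike of the blank_light alone. What is shaped like the blank_dark but turquoise is not meant.

How it is judged:
By the outcome, as a careful person would: the job done as asked, in the order asked, and still so for the second after the job is handed in, with the robot touching nothing.
It also fails if it takes over 67 s, if anything falls off the work surface, if the arm or the gripper's body presses on something with over 40 N, if the wrist force passes 120 N, or if a joint passes its speed limit or range.

## Working session

There is one attempt and no reset: what is moved stays moved. The work goes in short steps, Python scripts to look and compute and a tool call to move; the robot and the scene stay as the last step left them, time stands still between calls to the robot, and variables do not carry over. Pictures are saved under pics/ and viewed, at most 10 in all, crops included, and the job is handed in when it is done.

Besides the shell and the picture viewer there is one more tool, called after ">>>" as name(argument=value, ...) on one line, values as JSON. step_arm: Moves the arm, as the interface text tells. Its arguments: {"type":"object","properties":{"increments":{"type":"array"},"gripper":{"type":"number"},"newtons":{"type":"number"}},"required":["increments"]}

```bash
mkdir -p pics; python3 - <<'E'
from bench import manip
import cv2
for n in("top","scene"):
    c=manip.capture(n); cv2.imwrite(f"pics/{n}0.png",c["frame"][:,:,::-1])
    print({k:c[k] for k in c if k!="frame"})
s=manip.get_state();print(s["ee_pos"],s["tcp_rot"],s["grip_width"])
a=cv2.imread("pics/top0.png");b=cv2.imread("pics/scene0.png")
cv2.imwrite("pics/top0b.png",cv2.resize(a,(800,600),interpolation=cv2.INTER_CUBIC))
E
```

```text
{'fx': 390.1695622074819, 'fy': 390.1695622074819, 'cx': 270.28399021787374, 'cy': 207.7210964624173, 'cam_to_world': array([[-7.71978359e-03,  9.97286563e-01, -7.32114528e-02,
         4.66378804e-01],
       [-9.99668707e-01, -5.89903069e-03,  2.50534851e-02,
        -7.77314477e-04],
       [ 2.45536274e-02,  7.33806058e-02,  9.97001708e-01,
         1.07939605e+00],
       [ 0.00000000e+00,  0.00000000e+00,  0.00000000e+00,
         1.00000000e+00]])}
{'fx': 472.9129267268719, 'fy': 472.9129267268719, 'cx': 280.1025626618723, 'cy': 206.15299381196576, 'cam_to_world': array([[-0.53371495, -0.61395847,  0.58155254,  1.26239101],
       [ 0.8454467 , -0.37177638,  0.38340867,  0.47870947],
       [-0.0191895 ,  0.69630261,  0.71749177,  0.97972174],
       [ 0.        ,  0.        ,  0.        ,  1.        ]])}
[ 0.19218388 -0.59416543  0.23032165] [ 3.13961284e+00 -9.95539993e-05 -2.82896491e+00] 0.08547377092279541
```

View pics/top0b.png

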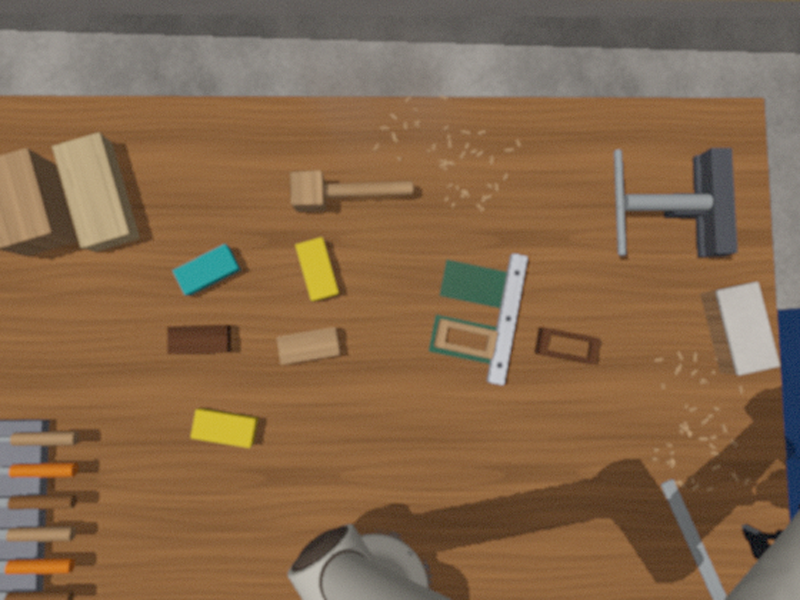

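View pics/scene0.png

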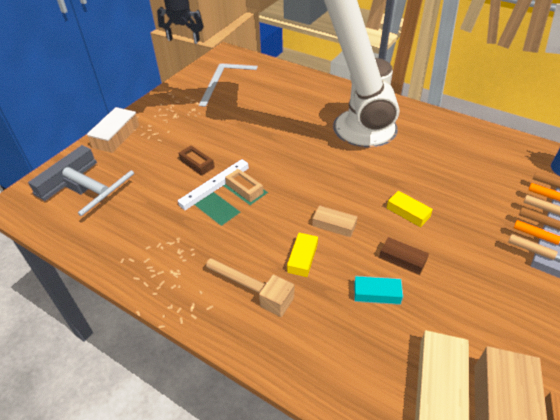

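The bay mate is pale, at about (465,340) in the enlarged top view. So I need the pale blank at about (309,346), and the empty bay is at about (473,284). Next I'll enlarge this region.

```bash
python3 - <<'E'
import cv2
a=cv2.imread("pics/top0.png")[165:275,185:380]
cv2.imwrite("pics/top0c.png",cv2.resize(a,None,fx=4,fy=4,interpolation=cv2.INTER_CUBIC))
E
```

```text
(no output)
```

View pics/top0c.png

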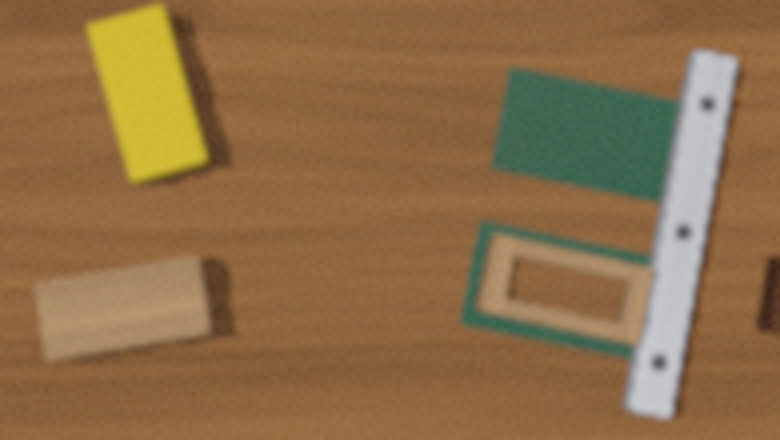

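In the crop, the pale blank's top corners are near (36,284), (196,257), (210,334) and (46,361). The bar top runs (691,50), (739,57), (675,418), (626,408). The green bay's outer corners are (513,68) and (492,167).

```bash
cat > h.py <<'E'
from bench import manip
import numpy as np, cv2
def toW(c,px,z):
    px=np.atleast_2d(px).astype(float)
    d=np.c_[(px[:,0]-c["cx"])/c["fx"],-(px[:,1]-c["cy"])/c["fy"],-np.ones(len(px))]@c["cam_to_world"][:3,:3].T
    o=c["cam_to_world"][:3,3]
    return (o+d*((z-o[2])/d[:,2])[:,None])[:,:2]
def toP(c,P):
    P=np.atleast_2d(P); q=(P-c["cam_to_world"][:3,3])@c["cam_to_world"][:3,:3]
    return np.c_[c["cx"]+c["fx"]*q[:,0]/-q[:,2],c["cy"]+c["fy"]*q[:,1]/q[:,2]]
E
python3 - <<'E'
from h import *
from scipy.spatial.transform import Rotation as R
c=manip.capture("top")
f=lambda p,z:toW(c,np.array(p)/4+[185-.375,165-.375],z)
b=f([(36,284),(196,257),(210,334),(46,361)],.032); print("blank",b.round(4),b.mean(0), [np.linalg.norm(b[i]-b[i-1]).round(4) for i in range(4)])
e=b[1]+b[2]-b[0]-b[3]; print("dir",np.arctan2(e[1],e[0]))
r=f([(691,50),(739,57),(675,418),(626,408)],.022); print("bar",r.round(4),r.mean(0),[np.linalg.norm(r[i]-r[i-1]).round(4) for i in range(4)])
ey=r[0]+r[1]-r[2]-r[3]; ey/=np.linalg.norm(ey); ex=np.array([ey[1],-ey[0]]); print("stop yaw",np.arctan2(ex[1],ex[0]))
O=r.mean(0)-ex*.074; print("O",O,"bay_empty",O+ex*.005+ey*.055, "mate",O+ex*.005-ey*.055)
g=f([(513,68),(492,167),(481,221),(461,324)],0); print("green local",((g-O)@np.c_[ex,ey]).round(4))
m=f([(492,235),(477,312)],.032); print("mate corners local",((m-O)@np.c_[ex,ey]).round(4))
s=manip.get_state(); print(s["ee_pos"],R.from_euler("xyz",s["tcp_rot"]).as_matrix().round(3),s["contact_force"])
# wrist? 
E
```

```text
blank [[0.4699 0.1779]
 [0.4871 0.0715]
 [0.4358 0.0622]
 [0.4189 0.1709]] [0.45292017 0.12061298] [np.float64(0.0515), np.float64(0.1078), np.float64(0.0522), np.float64(0.1101)]
dir -1.4135140509648327
bar [[ 0.6269 -0.2675]
 [ 0.622  -0.3006]
 [ 0.3764 -0.2506]
 [ 0.3834 -0.2175]] [ 0.50217881 -0.25902861] [np.float64(0.2486), np.float64(0.0335), np.float64(0.2506), np.float64(0.0338)]
stop yaw -1.7725700070905592
O [ 0.51700895 -0.18652987] bay_empty [ 0.56989111 -0.20245084] mate [ 0.46212272 -0.18040603]
green local [[-0.0584  0.0912]
 [-0.0599  0.0202]
 [-0.0605 -0.0182]
 [-0.0608 -0.0908]]
mate corners local [[-0.0547 -0.0281]
 [-0.055  -0.0807]]
[ 0.19220642 -0.59425878  0.230484  ] [[-0.952 -0.308 -0.001]
 [-0.308  0.952  0.002]
 [ 0.     0.002 -1.   ]] [0.00185325 0.49321432 0.23932418]
```

>>> step_arm(increments=[[-0.462,0.558,0.05,-1.4155],[-0.462,0.558,0.05,-1.4155],[-0.462,0.558,0.05,-1.4155],[-0.462,0.558,0.05,-1.4155],[-0.462,0.558,0.05,-1.4155],[-0.462,0.558,0.05,-1.4155],[-0.462,0.558,0.05,-1.4155],[-0.462,0.558,0.05,-1.4155],[-0.462,0.558,0.05,-1.4155],[-0.462,0.558,0.05,-1.4155]], gripper=1, newtons=20)

```text
time_s: 1.4
ee_pos: [0.4232, -0.0132, 0.1884]
tcp_rot: [-3.141, 0.0, -1.413]
contact_force: [1.6, 0.4, 0.1]
grip_width: 0.0852
grasp_force: 0.0
```

>>> step_arm(increments=[[-0.0845,-0.0503,0.02,0],[-0.0845,-0.0503,0.02,0],[-0.0845,-0.0503,0.02,0],[-0.0845,-0.0503,0.02,0]])

```text
time_s: 1.9
ee_pos: [0.4588, 0.0757, 0.168]
tcp_rot: [3.14, -0.0, -1.413]
contact_force: [0.1, 0.3, 0.3]
grip_width: 0.0858
grasp_force: 0.0
```

```bash
python3 - <<'E'
from h import *
c=manip.capture("wrist"); s=manip.get_state(); print(s["ee_pos"],s["tcp_rot"])
P=[(.4699,.1779,.032),(.4871,.0715,.032),(.4358,.0622,.032),(.4189,.1709,.032)]
print(toP(c,P).round(1), c["cam_to_world"].round(3))
cv2.imwrite("pics/w1.png",c["frame"][:,:,::-1])
E
```

```text
[0.45884121 0.07534286 0.1682406 ] [ 3.14105909e+00 -7.50515507e-05 -1.41397509e+00]
[[258.8 288. ]
 [255.9 190.4]
 [309.3 189.3]
 [306.4 288.9]] [[-0.987  0.151  0.046  0.47 ]
 [-0.158 -0.948 -0.275  0.006]
 [ 0.002 -0.279  0.96   0.31 ]
 [ 0.     0.     0.     1.   ]]
```

View pics/w1.png

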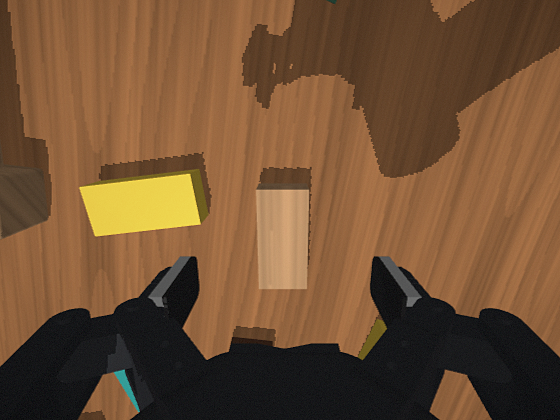

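>>> step_arm(increments=[[0,-0.0013,0.06,0],[0,-0.0013,0.115,0],[0,-0.0013,0.15,0],[0,-0.0013,0.164,0],[0,-0.0013,0.164,0]])

```text
time_s: 2.58
ee_pos: [0.4599, 0.0749, 0.0037]
tcp_rot: [3.139, -0.001, -1.415]
contact_force: [0.6, -0.7, 1.1]
grip_width: 0.0853
grasp_force: 0.0
```

>>> step_arm(increments=[[0,0,0,0],[0,0,0,0],[0,0,0,0],[0,0,0,0],[0,0,0,0],[0,0,0,0]], gripper=-1, newtons=20)

```text
time_s: 3.32
ee_pos: [0.4612, 0.0764, 0.0055]
tcp_rot: [-3.14, 0.0, -1.413]
contact_force: [-0.7, -2.5, 7.8]
grip_width: 0.0515
grasp_force: 22.2
```

>>> step_arm(increments=[[0,0,-0.02,0],[0,0,-0.05,0],[0,0,-0.08,0],[0,0,-0.11,0],[0,0,-0.13,0],[0,0,-0.13,0],[0,0,-0.13,0]])

```text
time_s: 4.2
ee_pos: [0.4597, 0.0759, 0.1333]
tcp_rot: [3.14, -0.0, -1.414]
contact_force: [0.1, -0.1, -1.3]
grip_width: 0.0516
grasp_force: 22.0
```

```bash
python3 - <<'E'
from h import *
s=manip.get_state(); print(s["ee_pos"],s["contact_force"],s["torque"],s["grip_width"])
c=manip.capture("scene"); p=toP(c,s["ee_pos"])[0].astype(int); print(p)
f=c["frame"][max(p[1]-70,0):p[1]+70,p[0]-90:p[0]+90,::-1]
w=manip.capture("wrist")["frame"][:,:,::-1]
cv2.imwrite("pics/l1.png",np.hstack([cv2.resize(f,(400,int(400*f.shape[0]/f.shape[1])),interpolation=3)[:300], cv2.resize(w,(400,300))[:int(400*f.shape[0]/f.shape[1])]]))
E
```

```text
[0.45967633 0.0759387  0.13331985] [ 0.1262618  -0.10758793 -1.34707931] [-0.06879345 -0.04744999 -0.01690661] 0.051626573510851675
[320 185]
```

View pics/l1.png

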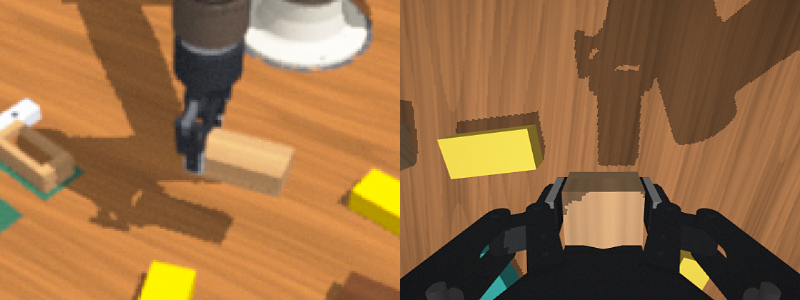

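The block stays level in the grip, so gravity alone won't turn it. I'll carry it over the bar and lever its free end against the bar's far top edge to pivot it in the pads.

>>> step_arm(increments=[[0.05,0,0,0.04],[0.1,0,0,0.08],[0.155,0,0,0.12],[0.21,0,0,0.17],[0.265,0.001,0,0.21],[0.32,0.001,0,0.26],[0.375,0.002,0,0.3],[0.425,0.002,0,0.33],[0.472,0.0026,0,0.359],[0.472,0.0026,0,0.359]])

```text
time_s: 5.55
ee_pos: [0.5313, -0.3931, 0.1316]
tcp_rot: [3.139, 0.0, -1.777]
contact_force: [-0.5, 1.5, -2.3]
grip_width: 0.0513
grasp_force: 22.0
```

```bash
python3 - <<'E'
from h import *
s=manip.get_state(); print(s["ee_pos"],s["tcp_rot"],s["contact_force"],s["torque"])
c=manip.capture("top"); p=toP(c,s["ee_pos"])[0]; 
O=np.array([.5167,-.188]);ex=np.array([-.2003,-.9797]);ey=np.array([.9797,-.2003])
print(p,((s["ee_pos"][:2]-O)@np.c_[ex,ey]))
for X,Y,z in [(.074,.055,.022),(.074,-.055,.022)]: print(toP(c,[*(O+X*ex+Y*ey),z]))
f=c["frame"][150:300,280:480,::-1]
cv2.imwrite("pics/t2.png",cv2.resize(f,(800,600),interpolation=3))
E
```

```text
[ 0.53132773 -0.39311391  0.13161238] [ 3.13887844e+00  3.33863560e-04 -1.77651747e+00] [-0.47552082  1.53671268 -2.32352073] [-0.0168448   0.06024237  0.01898598]
[420.09917299 208.72214864] [0.19802016 0.0554151 ]
[[359.45916949 202.91697081]]
[[352.36230579 242.51950695]]
```

View pics/t2.png

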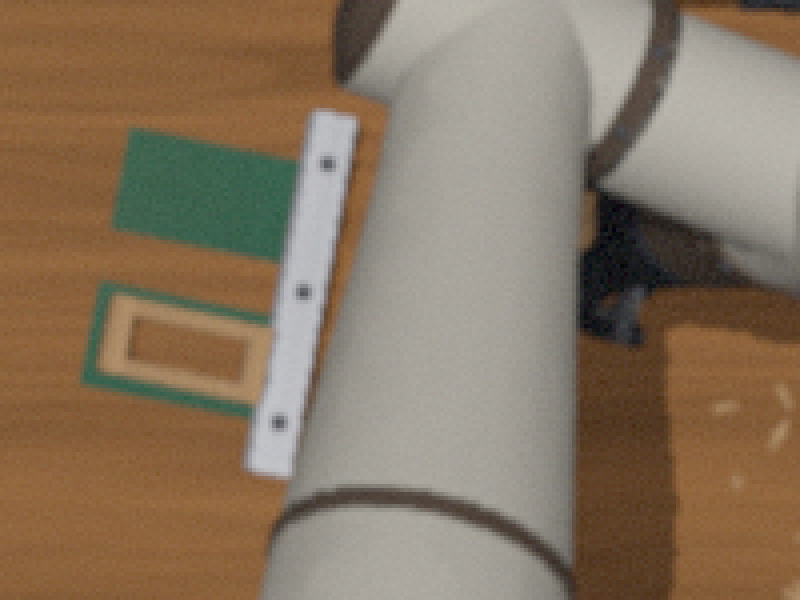

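The bar's screw holes project to within 0.3 px of prediction, so the stop pose is good. The arm hides the block, so I'll descend and find the contact by force.

>>> step_arm(increments=[[0,0,0.05,0],[0,0,0.09,0],[0,0,0.112,0],[0,0,0.112,0],[-0.003,0,0.112,0],[-0.005,0,0.112,0]])

```text
time_s: 6.35
ee_pos: [0.5341, -0.3853, 0.024]
tcp_rot: [-3.139, -0.001, -1.772]
contact_force: [0.4, -0.1, -2.2]
grip_width: 0.0516
grasp_force: 22.0
```

>>> step_arm(increments=[[-0.002,0,0,0],[-0.004,0,0,0],[-0.006,0,0,0]])

```text
time_s: 6.72
ee_pos: [0.5342, -0.3825, 0.0239]
tcp_rot: [-3.14, -0.004, -1.772]
contact_force: [-5.1, -13.0, 0.6]
grip_width: 0.0514
grasp_force: 22.2
```

>>> step_arm(increments=[[0.006,0,0,0],[0.006,0,0.004,0],[0.006,0,0.004,0],[0.002,0,0.004,0],[-0.001,0,0.004,0],[-0.001,0,0.004,0]])

```text
time_s: 7.48
ee_pos: [0.5334, -0.3819, 0.0194]
tcp_rot: [3.141, -0.004, -1.772]
contact_force: [-4.7, -12.1, -0.3]
grip_width: 0.0516
grasp_force: 22.1
```

>>> step_arm(increments=[[-0.003,0,-0.004,0],[-0.004,0,-0.0085,0],[-0.005,0,-0.013,0],[-0.0065,0,-0.017,0]])

```text
time_s: 7.98
ee_pos: [0.5349, -0.3743, 0.0361]
tcp_rot: [3.141, -0.003, -1.772]
contact_force: [-3.5, -8.4, -0.8]
grip_width: 0.0516
grasp_force: 22.3
```

```bash
cat > look.py <<'E'
from h import *
import sys
s=manip.get_state(); print(s["ee_pos"].round(4),s["contact_force"].round(1),s["torque"].round(3))
c=manip.capture("scene"); p=toP(c,s["ee_pos"])[0].astype(int)
y0=max(p[1]-60,0);x0=max(p[0]-70,0); print(x0,y0)
f=c["frame"][y0:y0+100,x0:x0+140,::-1]
w=manip.capture("wrist")["frame"][:,:,::-1]
cv2.imwrite("pics/"+sys.argv[1],np.hstack([cv2.resize(f,(420,300),interpolation=3), cv2.resize(w[140:],(380,190))[:].copy() if 0 else cv2.resize(w[140:,100:460],(380,300))]))
E
python3 look.py p1.png
```

```text
[ 0.5349 -0.3743  0.0361] [-3.5 -8.4 -0.8] [-2.371  0.95   0.008]
105 110
```

View pics/p1.png

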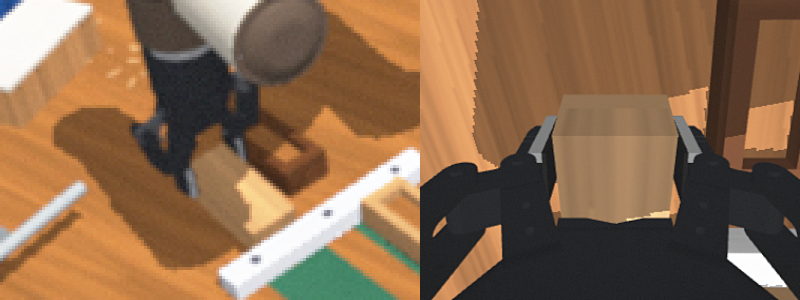

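The block is tilting in the pads, with its free end held at the bar edge, so I'll continue along the arc.

>>> step_arm(increments=[[-0.002,0,-0.0037,0],[-0.0037,0,-0.0073,0],[-0.0055,0,-0.011,0],[-0.0074,0,-0.015,0],[-0.0096,0,-0.0185,0],[-0.0118,0,-0.022,0]])

```text
time_s: 8.82
ee_pos: [0.5377, -0.361, 0.0576]
tcp_rot: [3.141, -0.001, -1.772]
contact_force: [-2.2, -3.7, -1.6]
grip_width: 0.0518
grasp_force: 22.3
```

>>> step_arm(increments=[[-0.0035,0,-0.0025,0],[-0.007,0,-0.0055,0],[-0.0098,0,-0.0084,0],[-0.0125,0,-0.0113,0],[-0.0155,0,-0.014,0],[-0.0182,0,-0.0168,0]])

```text
time_s: 9.57
ee_pos: [0.5415, -0.3431, 0.0747]
tcp_rot: [3.141, -0.001, -1.772]
contact_force: [-2.0, -4.3, -1.0]
grip_width: 0.0514
grasp_force: 22.6
```

```bash
python3 look.py p2.png
```

```text
[ 0.5415 -0.3431  0.0747] [-2.  -4.3 -1. ] [-1.311  0.704  0.032]
110 105
```

View pics/p2.png

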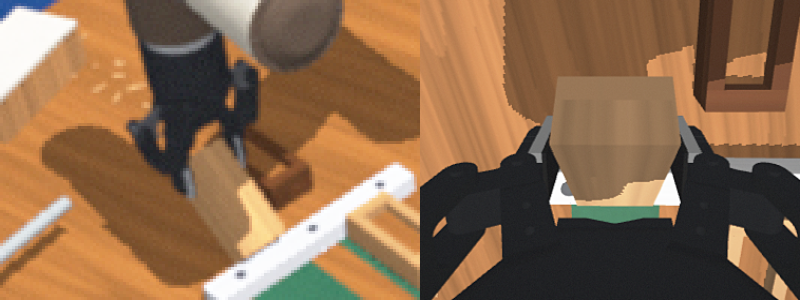

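The block is now about 45° over, with its foot at the bar's far top edge. I'll continue toward vertical.

>>> step_arm(increments=[[-0.004,0,-0.0025,0],[-0.008,0,-0.0047,0],[-0.012,0,-0.0073,0],[-0.0163,0,-0.0096,0],[-0.0205,0,-0.0118,0],[-0.025,0,-0.0137,0],[-0.0295,0,-0.0154,0],[-0.034,0,-0.0168,0]])

```text
time_s: 10.68
ee_pos: [0.5486, -0.3092, 0.0911]
tcp_rot: [3.142, -0.0, -1.772]
contact_force: [-2.2, -4.7, 2.1]
grip_width: 0.0513
grasp_force: 23.9
```

>>> step_arm(increments=[[-0.0046,0,-0.001,0],[-0.0092,0,-0.002,0],[-0.014,0,-0.0025,0],[-0.0187,0,-0.003,0],[-0.0235,0,-0.003,0],[-0.0282,0,-0.003,0],[-0.033,0,-0.0025,0],[-0.0377,0,-0.0018,0],[-0.0377,0,-0.0018,0]])

```text
time_s: 11.8
ee_pos: [0.5564, -0.2718, 0.0932]
tcp_rot: [-3.141, 0.0, -1.772]
contact_force: [-2.6, -1.3, 6.1]
grip_width: 0.0515
grasp_force: 26.8
```

```bash
python3 - <<'E'
from h import *
s=manip.get_state(); print(s["ee_pos"].round(4),s["contact_force"].round(1),s["torque"].round(3))
w=manip.capture("wrist"); g=w["frame"][:,:,::-1]
c=manip.capture("scene"); p=toP(c,s["ee_pos"])[0].astype(int)
f=c["frame"][p[1]-70:p[1]+50,p[0]-80:p[0]+80,::-1]
cv2.imwrite("pics/p3.png",np.hstack([cv2.resize(f,(420,315),interpolation=3),cv2.resize(g[120:,120:440],(336,315))]))
E
```

```text
[ 0.5564 -0.2718  0.0932] [-2.6 -1.3  6.1] [-0.569  1.196 -0.021]
```

View pics/p3.png

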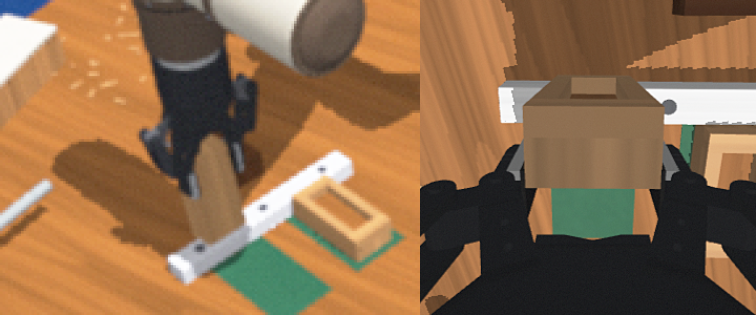

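The block stands upright on the bar with its pocket facing the far side. Next I'll hook its foot behind the bar's far face and tip the top back over the bar. That completes the half turn with the pocket up.

>>> step_arm(increments=[[0,0,-0.02,0],[0,0,-0.03,0],[0.016,0,-0.03,0],[0.032,0,-0.03,0],[0.034,0,-0.03,0],[0.034,0,-0.015,0],[0.034,0,0.002,0],[0.034,0,0.016,0],[0.034,0,0.016,0]])

```text
time_s: 13.02
ee_pos: [0.5483, -0.3053, 0.0746]
tcp_rot: [3.138, 0.0, -1.772]
contact_force: [-0.0, 0.8, -2.7]
grip_width: 0.0516
grasp_force: 25.9
```

>>> step_arm(increments=[[-0.004,0,0,0],[-0.008,0,0,0],[-0.012,0,0,0]])

```text
time_s: 13.4
ee_pos: [0.5521, -0.2938, 0.0773]
tcp_rot: [-3.14, -0.0, -1.772]
contact_force: [-0.8, -1.9, -0.8]
grip_width: 0.0516
grasp_force: 26.0
```

>>> step_arm(increments=[[-0.0065,0,0,0],[-0.013,0,0,0],[-0.019,0,0,0],[-0.0255,0,0.0015,0],[-0.0315,0,0.003,0],[-0.0377,0,0.0055,0],[-0.0435,0,0.0083,0],[-0.049,0,0.0116,0]])

```text
time_s: 14.4
ee_pos: [0.5618, -0.2455, 0.0649]
tcp_rot: [-3.141, 0.0, -1.772]
contact_force: [-0.1, -2.4, 2.3]
grip_width: 0.0516
grasp_force: 25.5
```

>>> step_arm(increments=[[-0.0052,0,0.0038,0],[-0.0101,0,0.0079,0],[-0.0145,0,0.0125,0],[-0.0186,0,0.0175,0],[-0.0223,0,0.023,0],[-0.0254,0,0.0283,0],[-0.028,0,0.034,0],[-0.0301,0,0.04,0]])

```text
time_s: 15.4
ee_pos: [0.5681, -0.2162, 0.025]
tcp_rot: [-3.141, 0.0, -1.772]
contact_force: [0.4, 0.3, 4.2]
grip_width: 0.0514
grasp_force: 14.6
```

>>> step_arm(increments=[[-0.0013,0,0.004,0],[-0.002,0,0.008,0],[-0.0025,0,0.0115,0],[-0.0025,0,0.013,0],[-0.0025,0,0.013,0]])

```text
time_s: 16.02
ee_pos: [0.5684, -0.2139, 0.0121]
tcp_rot: [-3.141, 0.0, -1.772]
contact_force: [0.1, 1.0, 5.6]
grip_width: 0.0511
grasp_force: 15.3
```

```bash
python3 - <<'E'
from h import *
s=manip.get_state(); print(s["ee_pos"].round(4),s["contact_force"].round(1),s["torque"].round(3))
w=manip.capture("wrist"); g=w["frame"][:,:,::-1]
c=manip.capture("scene"); p=toP(c,s["ee_pos"])[0].astype(int)
f=c["frame"][p[1]-70:p[1]+50,p[0]-80:p[0]+80,::-1]
cv2.imwrite("pics/p4.png",np.hstack([cv2.resize(f,(420,315),interpolation=3),cv2.resize(g[120:,120:440],(336,315))]))
E
```

```text
[ 0.5684 -0.2139  0.0121] [0.1 1.  5.6] [-0.024  0.07  -0.018]
```

View pics/p4.png

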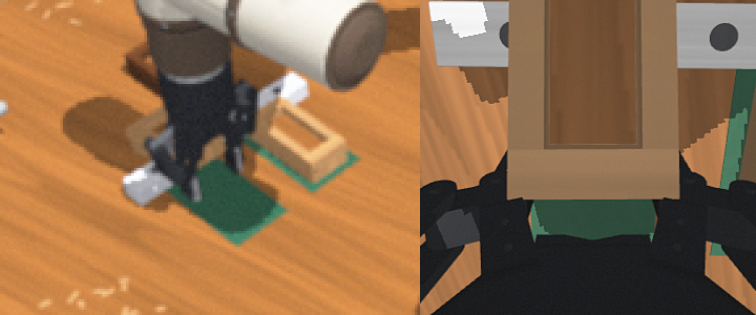

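The block now lies flat on the bar with the pocket up and its sides parallel to the fingers. I'll slide it so it balances on the bar, release it and regrip higher so that it can be set down without a drop.

>>> step_arm(increments=[[0,0,-0.008,0],[0.012,0,-0.008,0],[0.025,0,-0.008,0],[0.025,0,-0.008,0],[0.025,0,-0.003,0],[0.025,0,0.0,0],[0.025,0,0.0,0]])

```text
time_s: 17.0
ee_pos: [0.5629, -0.2384, 0.0117]
tcp_rot: [3.141, -0.0, -1.772]
contact_force: [0.1, -0.0, -1.7]
grip_width: 0.0513
grasp_force: 21.1
```

>>> step_arm(increments=[[0,0,0,0],[0,0,0,0],[0,0,0,0],[0,0,0,0]], gripper=0.5)

```text
time_s: 17.5
ee_pos: [0.5632, -0.2387, 0.0122]
tcp_rot: [-3.141, -0.0, -1.772]
contact_force: [-0.6, 0.2, -0.0]
grip_width: 0.0642
grasp_force: 0.0
```

>>> step_arm(increments=[[0,0,-0.009,0],[0,0,-0.018,0],[0,0,-0.018,0],[0,0,-0.018,0]])

```text
time_s: 18.0
ee_pos: [0.563, -0.2386, 0.0302]
tcp_rot: [-3.141, 0.0, -1.772]
contact_force: [0.2, -0.4, 0.3]
grip_width: 0.0638
grasp_force: 0.0
```

```bash
python3 - <<'E'
from h import *
O=np.array([.5167,-.188]);ex=np.array([-.2003,-.9797]);ey=np.array([.9797,-.2003])
s=manip.get_state(); print(s["ee_pos"].round(4),s["contact_force"].round(1),((s["ee_pos"][:2]-O)@np.c_[ex,ey]).round(4))
w=manip.capture("wrist"); c0=w["frame"]
# predicted pocket-face corners if flat on bar, centre 34 mm ahead of TCP
t=(s["ee_pos"][:2]-O)@np.c_[ex,ey]
for X in (-.021,.089):
  for Y in (-.026,.026): print(toP(w,[*(O+(t[0]+X)*ex+(t[1]+Y)*ey),.054]).round(0))
# rim edge rows/cols along centre line
g=cv2.cvtColor(c0,cv2.COLOR_RGB2HSV)
print("col280",c0[0:420:10,280].tolist())
print("row150",c0[150,200:380:8].tolist())
E
```

```text
[ 0.563  -0.2386  0.0302] [ 0.2 -0.4  0.3] [0.0403 0.0555]
[[339. 324.]]
[[230. 324.]]
[[354.  74.]]
[[215.  73.]]
col280 [[112, 80, 50], [112, 76, 49], [150, 118, 85], [148, 113, 83], [144, 113, 84], [104, 81, 61], [104, 83, 61], [114, 77, 50], [112, 75, 48], [114, 80, 50], [113, 79, 52], [114, 78, 48], [115, 79, 51], [115, 80, 52], [112, 76, 48], [114, 80, 51], [118, 81, 52], [116, 79, 50], [119, 82, 54], [120, 83, 55], [119, 82, 52], [119, 82, 53], [122, 83, 55], [123, 85, 55], [161, 127, 93], [160, 127, 91], [154, 121, 88], [149, 117, 86], [48, 77, 59], [46, 78, 58], [51, 79, 63], [47, 77, 60], [45, 72, 57], [75, 126, 98], [77, 124, 98], [33, 32, 36], [29, 33, 31], [31, 30, 33], [31, 33, 36], [28, 24, 30], [29, 30, 33], [26, 29, 30]]
row150 [[120, 82, 53], [124, 84, 56], [113, 79, 52], [148, 116, 85], [149, 116, 84], [147, 116, 82], [118, 93, 68], [121, 85, 54], [116, 78, 50], [121, 84, 55], [114, 80, 51], [116, 80, 52], [113, 78, 50], [119, 83, 56], [121, 82, 54], [112, 89, 65], [149, 118, 85], [149, 114, 85], [148, 115, 83], [127, 87, 55], [107, 72, 45], [116, 79, 51], [117, 82, 52]]
```

```bash
python3 - <<'E'
from h import *
O=np.array([.5167,-.188]);ex=np.array([-.2003,-.9797]);ey=np.array([.9797,-.2003])
s=manip.get_state();t=(s["ee_pos"][:2]-O)@np.c_[ex,ey]
w=manip.capture("wrist"); f=w["frame"].astype(int)
print("c280 top",f[0:30:2,280].tolist(),"near",f[262:284:2,280].tolist())
for col in (250,315): print(col,[ (r,f[r,col].tolist()) for r in range(268,286,2)])
for r in (40,100,150,200,250):
    row=f[r]; light=(row[:,0]>138)&(row[:,2]>72)&(row[:,0]-row[:,2]<72); i=np.where(light[190:400])[0]+190; print(r,i.min(),i.max())
for z in(.054,.032): print(z,((toW(w,[(280,18),(280,278)],z)-O)@np.c_[ex,ey]).round(4),((toW(w,[(222,150),(346,150)],z)-O)@np.c_[ex,ey]).round(4))
E
```

```text
c280 top [[111, 77, 49], [112, 78, 48], [112, 77, 49], [112, 76, 49], [113, 76, 50], [112, 75, 48], [111, 75, 48], [111, 77, 48], [151, 117, 86], [150, 117, 85], [152, 120, 88], [148, 115, 82], [150, 117, 85], [148, 116, 86], [149, 116, 86]] near [[151, 118, 86], [150, 118, 85], [150, 116, 86], [150, 119, 86], [150, 117, 86], [152, 117, 87], [156, 121, 89], [62, 84, 65], [48, 77, 60], [48, 75, 60], [51, 81, 63]]
250 [(268, [150, 116, 84]), (270, [151, 117, 86]), (272, [151, 121, 87]), (274, [154, 118, 85]), (276, [91, 94, 71]), (278, [46, 78, 59]), (280, [49, 80, 63]), (282, [51, 81, 64]), (284, [48, 80, 59])]
315 [(268, [149, 117, 85]), (270, [150, 117, 87]), (272, [149, 117, 86]), (274, [153, 117, 85]), (276, [62, 83, 65]), (278, [47, 78, 63]), (280, [51, 80, 64]), (282, [48, 78, 62]), (284, [49, 78, 62])]
40 223 344
100 222 345
150 221 346
200 190 376
250 206 348
0.054 [[0.1474 0.057 ]
 [0.0443 0.0573]] [[0.1013 0.0802]
 [0.1014 0.0308]]
0.032 [[0.1541 0.0572]
 [0.0318 0.0576]] [[0.0995 0.0848]
 [0.0995 0.0262]]
```

```bash
cat > pnp.py <<'E'
from h import *
O=np.array([.5167,-.188]);ex=np.array([-.2003,-.9797]);ey=np.array([.9797,-.2003])
w=manip.capture("wrist"); f=w["frame"].astype(int)
R,G,B=f[...,0],f[...,1],f[...,2]
m=((R>138)&(B>72)&(R-B>52)&(R-B<74)).astype(np.uint8); m[300:]=0
m=cv2.morphologyEx(m,cv2.MORPH_OPEN,np.ones((5,5)))
n,l,st,_=cv2.connectedComponentsWithStats(m); k=1+np.argmax(st[1:,4]); print(st[k])
h=cv2.convexHull(np.argwhere(l==k)[:,::-1].astype(np.int32))
q=cv2.approxPolyDP(h,8,True)[:,0]; print(q.tolist())
if len(q)==4:
    i=np.lexsort((q[:,0],)); L=sorted(q[i[:2]].tolist(),key=lambda p:p[1]); Rr=sorted(q[i[2:]].tolist(),key=lambda p:p[1])
    img=np.array([L[0],Rr[0],Rr[1],L[1]],float)+[[-.0,0]]*4
    K=np.array([[w["fx"],0,w["cx"]],[0,w["fy"],w["cy"]],[0,0,1]])
    obj=np.array([[.055,.026,0],[.055,-.026,0],[-.055,-.026,0],[-.055,.026,0]])
    ok,r,t=cv2.solvePnP(obj,img,K,None)
    P=(obj@cv2.Rodrigues(r)[0].T+t.T)*[1,-1,-1]@w["cam_to_world"][:3,:3].T+w["cam_to_world"][:3,3]
    print("far-L,far-R,near-R,near-L: stop x,y,z"); print(np.c_[(P[:,:2]-O)@np.c_[ex,ey],P[:,2]].round(4))
E
python3 pnp.py
```

```text
[  220    15   130   261 18607]
[[349, 275], [220, 275], [223, 15], [343, 15]]
far-L,far-R,near-R,near-L: stop x,y,z
[[0.1561 0.0819 0.0286]
 [0.1563 0.0299 0.0284]
 [0.0531 0.0293 0.0665]
 [0.0529 0.0813 0.0668]]
```

The block has tipped: PnP puts its far end on the bench behind the bar and its near end up, about 20° of tilt, with the pocket still up. That foot-down tilt suits laying it down, so I'll grip the raised end higher up.

>>> step_arm(increments=[[0,0,-0.007,0],[0.008,0,-0.007,0],[0.015,0,-0.007,0],[0.021,0,-0.007,0],[0.021,0,-0.007,0]])

```text
time_s: 18.77
ee_pos: [0.5585, -0.2599, 0.0369]
tcp_rot: [3.141, -0.0, -1.773]
contact_force: [0.9, 0.2, 0.3]
grip_width: 0.064
grasp_force: 0.0
```

>>> step_arm(increments=[[0,0,0,0],[0,0,0,0],[0,0,0,0],[0,0,0,0]], gripper=-1, newtons=25)

```text
time_s: 19.27
ee_pos: [0.5588, -0.2593, 0.0371]
tcp_rot: [3.141, -0.0, -1.772]
contact_force: [-0.9, -2.0, 0.3]
grip_width: 0.0515
grasp_force: 32.5
```

>>> step_arm(increments=[[0,0,-0.015,0],[0,0,-0.03,0],[0,0,-0.04,0],[0,0,-0.04,0]])

```text
time_s: 19.77
ee_pos: [0.5597, -0.2593, 0.0786]
tcp_rot: [-3.139, 0.0, -1.772]
contact_force: [0.0, 0.5, -2.2]
grip_width: 0.0514
grasp_force: 32.3
```

```bash
python3 pnp.py; python3 - <<'E'
from h import *
s=manip.get_state();O=np.array([.5167,-.188]);ex=np.array([-.2003,-.9797]);ey=np.array([.9797,-.2003])
print(((s["ee_pos"][:2]-O)@np.c_[ex,ey]).round(4),s["ee_pos"][2],s["contact_force"].round(1))
E
```

```text
[  227    72   116   228 13210]
[[341, 299], [227, 299], [229, 73], [338, 72]]
far-L,far-R,near-R,near-L: stop x,y,z
[[0.1567 0.0829 0.0632]
 [0.1571 0.0309 0.0636]
 [0.0545 0.0304 0.1033]
 [0.0541 0.0824 0.1029]]
[0.0612 0.0557] 0.07768883162166253 [ 0.4  1.4 -2. ]
```

>>> step_arm(increments=[[-0.025,0,0,0],[-0.05,0,0,0],[-0.075,0,0,0],[-0.095,0,0,0],[-0.095,0,0,0],[-0.095,0,0.015,0],[-0.095,0,0.028,0],[-0.095,0,0.034,0],[-0.095,0,0.034,0]])

```text
time_s: 20.95
ee_pos: [0.5773, -0.1665, 0.0421]
tcp_rot: [3.14, -0.0, -1.773]
contact_force: [-0.0, -0.3, -1.9]
grip_width: 0.0514
grasp_force: 32.3
```

>>> step_arm(increments=[[-0.001,0,0.005,0],[-0.004,0,0.01,0],[-0.007,0,0.015,0],[-0.009,0,0.02,0]])

```text
time_s: 21.45
ee_pos: [0.5806, -0.157, 0.0236]
tcp_rot: [-3.139, 0.0, -1.772]
contact_force: [0.4, 2.0, 4.7]
grip_width: 0.0518
grasp_force: 33.1
```

Contact force is upward and small, so the block is pivoting flat. I'll finish lowering it.

>>> step_arm(increments=[[-0.002,0,0.004,0],[-0.0035,0,0.008,0],[-0.0045,0,0.012,0],[-0.005,0,0.0155,0],[-0.005,0,0.017,0]])

```text
time_s: 22.08
ee_pos: [0.581, -0.1522, 0.0059]
tcp_rot: [-3.141, 0.0, -1.772]
contact_force: [0.8, 3.3, 4.5]
grip_width: 0.0513
grasp_force: 33.6
```

```bash
sed -i 's/m\[300:\]=0/m[345:]=0/' pnp.py; python3 pnp.py; python3 - <<'E'
from h import *
s=manip.get_state();O=np.array([.5167,-.188]);ex=np.array([-.2003,-.9797]);ey=np.array([.9797,-.2003])
print(((s["ee_pos"][:2]-O)@np.c_[ex,ey]).round(4),s["ee_pos"][2],s["contact_force"].round(1))
E
```

```text
[  214    44   142   269 19340]
[[354, 44], [341, 312], [235, 312], [214, 45]]
far-L,far-R,near-R,near-L: stop x,y,z
[[ 0.0502  0.082   0.0288]
 [ 0.051   0.03    0.0291]
 [-0.0589  0.0282  0.0327]
 [-0.0597  0.0802  0.0324]]
[-0.0478  0.0557] 0.005767047744760039 [2.2 3.4 3.3]
```

>>> step_arm(increments=[[0,0,0,0],[0,0,0,0],[0,0,0,0]], gripper=0.4)

```text
time_s: 22.5
ee_pos: [0.5798, -0.1528, 0.0055]
tcp_rot: [3.14, -0.0, -1.773]
contact_force: [0.1, 0.7, -0.3]
grip_width: 0.0598
grasp_force: 0.0
```

>>> step_arm(increments=[[0,-0.0004,-0.002,0],[0,-0.0004,-0.002,0],[0,-0.0004,-0.002,0],[0,-0.0004,-0.002,0]], gripper=-1, newtons=20)

```text
time_s: 23.0
ee_pos: [0.5809, -0.1525, 0.0079]
tcp_rot: [3.141, 0.0, -1.772]
contact_force: [0.8, -0.3, -1.8]
grip_width: 0.0514
grasp_force: 23.4
```

>>> step_arm(increments=[[0.002,0,0,0],[0.004,0,0,0],[0.006,0,0,0],[0.0075,0,0,0],[0.0085,0,0,0],[0.0085,0,0,0]])

```text
time_s: 23.75
ee_pos: [0.5794, -0.1609, 0.0081]
tcp_rot: [-3.142, 0.0, -1.772]
contact_force: [0.1, 0.1, -1.5]
grip_width: 0.0516
grasp_force: 23.4
```

>>> step_arm(increments=[[0,0,0.0015,0],[0,0,0.002,0],[0.001,0,0.002,0],[0.002,0,0.002,0]])

```text
time_s: 24.25
ee_pos: [0.5796, -0.1612, 0.0067]
tcp_rot: [-3.14, 0.002, -1.773]
contact_force: [-0.3, 11.5, 5.9]
grip_width: 0.0517
grasp_force: 23.9
```

>>> step_arm(increments=[[0.001,0,0,0],[0.002,0,0,0],[0.002,0,0,0]])

```text
time_s: 24.62
ee_pos: [0.5803, -0.1618, 0.0067]
tcp_rot: [-3.138, 0.004, -1.773]
contact_force: [1.8, 13.2, 3.9]
grip_width: 0.0516
grasp_force: 23.6
```

>>> step_arm(increments=[[0,0,0,0],[0,0,0,0],[0,0,0,0],[0,0,0,0],[0,0,-0.03,0],[0,0,-0.07,0],[-0.02,0,-0.12,0],[-0.03,0,-0.13,0],[-0.03,0,-0.13,0],[-0.03,0,-0.13,0]], gripper=1)

```text
time_s: 25.88
ee_pos: [0.5833, -0.1356, 0.1344]
tcp_rot: [3.138, -0.0, -1.773]
contact_force: [0.0, 0.2, 0.1]
grip_width: 0.0856
grasp_force: 0.0
```

```bash
sed -i 's/m\[345:\]=0/m[345:]=0;cv2.imwrite("pics\/m.png",m*255)/' pnp.py; python3 pnp.py; python3 - <<'E'
from h import *
O=np.array([.5167,-.188]);ex=np.array([-.2003,-.9797]);ey=np.array([.9797,-.2003])
s=manip.get_state(); print(s["ee_pos"].round(4))
w=manip.capture("wrist")
pr=lambda x,y,z:toP(w,[*(O+x*ex+y*ey),z])[0].round(1).tolist()
print("block corners",[pr(x,y,.032) for x,y in((.06,.081),(.06,.029),(-.05,.029),(-.05,.081))])
print("mate corners",[pr(x,-y,.032) for x,y in((.06,.081),(.06,.029),(-.05,.029),(-.05,.081))])
f=w["frame"].astype(int);R,B=f[...,0],f[...,2]
m=((R>138)&(B>72)&(R-B>45)&(R-B<80)).astype(np.uint8)
m=cv2.morphologyEx(m,cv2.MORPH_OPEN,np.ones((3,3)))
n,l,st,_=cv2.connectedComponentsWithStats(m)
for k in range(1,n):
    if st[k,4]>500:
        r=cv2.minAreaRect(np.argwhere(l==k)[:,::-1].astype(np.float32)); print(st[k].tolist(),cv2.boxPoints(r).round(1).tolist())
E
```

```text
[ 0.5834 -0.1357  0.1342]
block corners [[249.0, 49.9], [317.9, 50.0], [313.7, 192.3], [253.2, 192.3]]
mate corners [[463.3, 50.3], [394.7, 50.2], [381.1, 192.3], [441.4, 192.3]]Traceback (most recent call last):
  File "pnp.py", line 7, in <module>
    n,l,st,_=cv2.connectedComponentsWithStats(m); k=1+np.argmax(st[1:,4]); print(st[k])
                                                      ~~~~~~~~~^^^^^^^^^^
    return _wrapfunc(a, 'argmax', axis=axis, out=out, **kwds)
    return bound(*args, **kwds)
ValueError: attempt to get argmax of an empty sequence
```

```bash
python3 - <<'E'
from h import *
O=np.array([.5167,-.188]);ex=np.array([-.2003,-.9797]);ey=np.array([.9797,-.2003])
f=manip.capture("wrist")["frame"].astype(int)
print("col283",[(r,f[r,283].tolist()) for r in range(20,216,6)])
print("row120",[(c,f[120,c].tolist()) for c in range(230,340,5)])
print("mate row120",[(c,f[120,c].tolist()) for c in range(370,470,6)])
E
```

```text
col283 [(20, [148, 148, 149]), (26, [146, 145, 146]), (32, [143, 146, 145]), (38, [150, 148, 151]), (44, [150, 151, 149]), (50, [155, 153, 156]), (56, [137, 107, 77]), (62, [133, 102, 74]), (68, [125, 96, 70]), (74, [93, 73, 51]), (80, [94, 64, 40]), (86, [96, 67, 41]), (92, [95, 67, 42]), (98, [99, 68, 44]), (104, [97, 66, 44]), (110, [99, 69, 45]), (116, [99, 69, 45]), (122, [99, 69, 45]), (128, [98, 69, 41]), (134, [100, 70, 43]), (140, [100, 70, 45]), (146, [99, 66, 42]), (152, [100, 71, 44]), (158, [105, 74, 47]), (164, [103, 72, 47]), (170, [102, 71, 45]), (176, [117, 90, 69]), (182, [134, 104, 77]), (188, [125, 96, 69]), (194, [24, 61, 48]), (200, [162, 112, 72]), (206, [163, 112, 72]), (212, [164, 113, 73])]
row120 [(230, [182, 123, 77]), (235, [167, 112, 71]), (240, [167, 114, 69]), (245, [63, 109, 85]), (250, [136, 99, 71]), (255, [127, 100, 71]), (260, [128, 101, 73]), (265, [105, 71, 47]), (270, [99, 70, 44]), (275, [103, 71, 44]), (280, [99, 68, 42]), (285, [96, 66, 43]), (290, [96, 65, 44]), (295, [103, 69, 44]), (300, [107, 83, 60]), (305, [128, 102, 73]), (310, [130, 101, 74]), (315, [34, 66, 52]), (320, [39, 67, 52]), (325, [109, 70, 42]), (330, [105, 73, 48]), (335, [104, 71, 45])]
mate row120 [(370, [42, 69, 55]), (376, [96, 70, 51]), (382, [94, 74, 53]), (388, [131, 103, 74]), (394, [124, 99, 71]), (400, [121, 95, 66]), (406, [94, 64, 41]), (412, [156, 106, 66]), (418, [154, 105, 67]), (424, [158, 108, 68]), (430, [156, 107, 67]), (436, [81, 64, 47]), (442, [206, 159, 115]), (448, [205, 159, 115]), (454, [150, 104, 65]), (460, [150, 103, 64]), (466, [146, 97, 62])]
```

```bash
python3 - <<'E'
from h import *
O=np.array([.5167,-.188]);ex=np.array([-.2003,-.9797]);ey=np.array([.9797,-.2003])
w=manip.capture("wrist"); f=cv2.GaussianBlur(w["frame"],(3,3),0).astype(float)
d=f[...,0]-f[...,1]   # wood >0, green/grey <=0
def cross(v,thr=10):  # sub-pixel crossings
    s=v-thr; i=np.where(s[:-1]*s[1:]<0)[0]; return (i+s[i]/(s[i]-s[i+1])).round(1)
loc=lambda p:((toW(w,p,.032)-O)@np.c_[ex,ey]).round(4)
N=[(c,180+cross(d[180:198,c])[0]) for c in range(258,312,8)]; F=[(c,40+cross(d[40:65,c])[-1]) for c in range(256,314,8)]
Lf=[];Rt=[]
for r in range(65,186,20):
    a=cross(d[r,240:262]); b=cross(d[r,305:325]); print(r,240+a,305+b)
    Lf.append((240+a[-1],r)); Rt.append((305+b[0],r))
for n,p in(("near",N),("far",F),("left",Lf),("right",Rt)):
    l=loc(p); 
    i=0 if n in("left","right") else 1
    k=np.polyfit(l[:,i],l[:,1-i],1); print(n,"mean",l[:,1-i].mean().round(4),"slope",k[0].round(4))
M=[(c,180+cross(d[180:198,c])[:1]) for c in range(392,432,8)]; print("mate near",[(c,v.tolist()) for c,v in M])
E
```

```text
65 [241.1 248.1] [315.2]
85 [241.4 248.5] [314.7]
105 [242.3 249.5] [314.1]
125 [242.9 250. ] [313.4]
145 [243.6 250.2] [313.1 323.4]
165 [244.2 250.9] [312.4 322.4]
185 [244.7 251.5] [311.8 321.7]
near mean -0.0508 slope -0.0031
far mean 0.059 slope 0.003
left mean 0.0826 slope -0.003
right mean 0.0312 slope -0.0011
mate near [(392, [197.0]), (400, []), (408, []), (416, []), (424, [])]
```

The block lies in the bay pocket up. Its measured ends are at -51 and +59 mm, it is square to about 0.2°, and it was pressed against the bar with about 13 N before release. The gripper is clear, so I'm handing in.

```bash
python3 -c "
from bench import manip
print(manip.close_job())"
```

```text
the job is handed in; nothing more can be done
None
```

The pale block now lies in the empty bay, pocket up and within about 0.2° of square against the stop bar. The gripper is clear of everything, and I handed the job in at about 26 s of the 67 s allowed.

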